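# Free the jammed fitting at the feeder outlet

## Task

A brass fitting has caught in the side pocket beside the outlet of the spring-fed feeder and blocks the row. Nudge it back off the shoulder against the spring and across into line with the outlet, then ease off so that all three fittings run down to the end stop; finally press the row tight with a steady push of 10 to 20 N on the back of the follower plate for half a second or more, and let go. Never push on anything with more than 22 N, keep every fitting standing on the track (lift none out), and leave the things lying around where they are.

Things in the scene. Friction and masses are not known exactly. Their poses are not given: they have to be found in the camera images.
- feeder: Fixed stainless feeder, base plate 405 x 110 x 10 mm with a straight open track. Origin: underside of plate, on the track's centre line, at the outlet lane's mouth. Frame: x from the outlet towards the spring (row is fed to -x), y to the pocket's side, z up. Track floor z = 10 mm, rail tops z = 28 mm, rails 6 mm thick. At x = 150 mm an end block, top z = 58 mm, then the spring tube.
- outlet_end (a point): Point on the track floor at the middle of the outlet lane's end stop face: x = -100, y = 0, z = 10 mm in the feeder's frame, turned like the feeder. The outlet lane is 42 mm wide (y -21 to 21) from x = -100 to its mouth at x = 0. The rail on the -y side (inner face y = -21) runs straight and unbroken past mouth and pocket to x = 150.
- pocket (a point): Middle of the side pocket's floor: x = 24, y = 36, z = 10 mm in the feeder's frame. The pocket opens from the track on its +y side from x = 0 to 48, out to a wall at y = 51. Front wall: the shoulder, face at x = 0, 12 mm thick. Back wall: x = 48; behind it the feed lane, 42 mm wide, goes on. All walls are as high as the rails.
- lip (a point): Top of the lip at the outlet mouth's corner, x = 1.7, y = 21.9, z = 28 mm in the feeder's frame: a nib 1.7 mm wide (y 21 to 22.7) standing 1.7 mm back from the shoulder's face, as high as the rails. A fitting in the pocket must go back past it (its centre to x = 22 or more; the pocket's back wall stops it at x = 28) to go across.
- blocker: The jammed fitting: upright oiled brass cylinder 40 mm in diameter, 48 mm high (30 mm above the rail tops), thin dark ring, 18 mm spigot up to 62 mm; 0.10 to 0.20 kg. Origin: centre of underside. Starts in the pocket against shoulder and lip, about x = 20, y = 31 mm in the feeder's frame, wedged there by the second fitting. Home: first in the outlet lane, x = -80.
- second: Next fitting, same shape and origin. It starts in the track behind the blocker, held by it, at about x = 44, y = -1 mm in the feeder's frame, and is pushed straight back up the track (by up to 24 mm) as the blocker is nudged back and across. Home: x = -40.
- third: Third fitting, same shape and origin, behind the second at about x = 84, y = 0 mm. Home: x = 0.
- follower (a joint): Slide of the spring follower, a black plate behind the third fitting, in m: 0 in the jammed position, growing as it feeds towards the outlet; about 0.084 when all three fittings are home; it can be pushed back to -0.030, where it is solid. The spring pushes with about 3.4 N at 0, 4 N fully back and 2 N when home; the wedged row multiplies this at the blocker to 8 to 13 N.
- tape: Bystander: roll of clear yellow packing tape lying flat, 110 mm across, 48 mm high; origin centre of underside.
- mouse: Bystander: black computer mouse 100 x 58 x 30 mm; origin centre of underside.
- pencup: Bystander: grey pen cup 72 mm across, 95 mm high; origin centre of underside.
- bottle: Bystander: green bottle 60 mm across, 160 mm high; origin centre of underside.
- plate (a point): Point on the back face (the side away from the outlet) of the follower plate, on its centre line, 6 mm below its top edge; it moves with the plate. The plate is 36 mm wide, 6 mm thick, top at z = 56 mm in the feeder's frame; a 10 mm rod runs from it straight back into the spring tube, its top at z = 38 mm. With the row home the point is at x = 26 mm and the track is open behind to x = 145 mm.
Not all that is in view belongs to the job. Leave any blue or purple look-alike of the third alone.

How it is judged:
By the outcome, as a careful person would: the job done as asked, in the order asked, and still so for the second after the job is handed in, with the robot touching nothing.
It also fails if it takes over 67 s, if anything falls off the work surface, if the arm or the gripper's body presses on something with over 40 N, if the wrist force passes 120 N, or if a joint passes its speed limit or range.

## Robot

A 6-joint arm with a two-finger parallel gripper is mounted at the origin on the work surface. World frame = base frame: x ahead of the robot, y to its left, z up, the work surface at z = 0. Lengths are in m, angles in rad, forces in N, time in s.
With the tool pointing down it reaches from about 0.35 to 0.85 m from the base axis. Payload 8.1 kg.
Tool frame: the origin (TCP) lies at the very end of the fingers, on their centre line; the grasp point (between the pads) lies 19 mm behind it; z points along the fingers, y is the direction in which the jaws open and shut (so a half turn about z gives the same grasp; the last joint's range is limited). The gripper opens to 93 mm and grips with 3 to 60 N. Pads are 15 mm wide; open, the fingers measure 128 mm over their backs; the gripper's body (75 mm by 188 mm) begins 65 mm behind the grasp point.
Start: joints at [-1.252, 0.13, 1.488, -0, 1.523, -0.085], TCP at [0.236, -0.552, 0.219] pointing down, gripper open.
Joint ranges: [-2.96, 2.96], [-0.89, 2.26], [0.02, 2.5], [-1.34, 4.48], [0, 2.73], [-2.66, 2.66]. Speed limits (rad/s): [2.39, 2.39, 2.79, 3.14, 3.14, 3.14].

## Interface

Orientations are given as a unit quaternion [x, y, z, w].
In Python, from rig import arm, imaging gives the robot as it stands.
- The arm moves only by the tool servo_tool, never from a script. Its argument "moves" is a list of rows, each a list of 3 entries, a list of its own where there are three numbers: the shift along the tool's x, y, z in units of 40 mm (1.0 is 40 mm), then the turn, a rotation vector about the tool's x, y, z in units of 6 degrees (1.0 is 6 degrees), then the closure, from -1 (fully open) to 1 (shut). In form: [[[tx, ty, tz], [rx, ry, rz], grip], ...]. A call has 1 to 20 rows; each row shifts and turns the commanded pose from where the row before left it, along the tool's axes as they then stand; what a row does not reach is not made up. A row lasts 1/12 s, in which the tool goes at most 41.7 mm and 7.16 degrees, less where a joint would pass 70% of its speed; a pose out of reach is approached as far as the arm can. A call is refused whole if a number of a shift passes 1 or a number of a turn 1, either way. A call with a gripper value outside its range is refused whole. The fingers move at their own pace and stop on an object; the grip force is fixed at half the most. Time passes only in rows, so rows that do not move let the fingers close. It gives the time, the measured TCP pose, the force and the opening at its end, in the units of the state.
- arm.get_obs(): the state, without advancing time (a new reading comes with each control period).
- imaging.read_camera(name): name is "scene" or "top" or "wrist"; returns a dict with "image" (480x640x3 uint8, red, green, blue), "intrinsics" (3x3 intrinsics, pixels), "dist" ([k1, k2, p1, p2, k3] as OpenCV has them; the pictures are not rectified), "rvec" (rotation vector, rad) and "tvec" (3), from world to camera coordinates, as OpenCV has them; the wrist camera has in their place "hand_eye" (4x4, takes a point from camera to tool coordinates, whose origin is the TCP and whose axes are the flange's). Camera axes: x right, y down, z forward; pixel columns grow to the right and rows downward; lengths in m; the calibration is good to about 2 mm. A picture is of the moment at which its call begins: read the wrist's pose just before it. There is no depth.
- arm.close_job(): hands the job in, once; it reports no verdict.
The state is a dict: "time": time; "qpos": joint angles; "qd": joint speeds; "effort": joint torques, N m; "eef_pos": TCP position; "ee_rot": TCP orientation; "wrist_force": force on the tool from outside, world axes, zero at the start; "torque": the same for the moment, N m; "grip_width": finger opening in m.
Only numpy, scipy, OpenCV 4.12 (cv2) and the standard library are available. Lean on these libraries where they do the work, as an engineer would, in place of code of your own. Each camera call takes 0.05 s, during which the arm holds its last target.

## Working session

There is one attempt and no reset: what is moved stays moved. The work goes in short steps, Python scripts to look and compute and a tool call to move; the robot and the scene stay as the last step left them, time stands still between calls to the robot, and variables do not carry over. Pictures are saved under pics/ and viewed, and the job is handed in when it is done.

Besides the shell and the picture viewer there is one more tool, called after "Emit:" as a command line: name --argument value ..., lists and objects as JSON in quotes. servo_tool: Moves the arm, as the interface text tells. Its arguments: {"type":"object","properties":{"moves":{"type":"array","items":{"type":"array"}}},"required":["moves"]}

```bash
ls; mkdir -p pics; python3 - <<'E'
from rig import arm, imaging
import cv2
o=arm.get_obs()
for k,v in o.items(): print(k,v)
for n in ["scene","top"]:
    r=imaging.read_camera(n)
    cv2.imwrite(f"pics/{n}0.png",r["image"][:,:,::-1])
    print(n,r["intrinsics"],r["dist"],r["rvec"],r["tvec"])
E
```

```text
pics
time 0.0
qpos [-1.25239803e+00  1.31143994e-01  1.48927292e+00  1.10339846e-05
  1.52300102e+00 -8.53607221e-02]
qd [ 0.00047815  0.00030981  0.00162794  0.00032866 -0.00015205 -0.00174633]
effort [-5.76424791e-04 -5.59830809e+01 -4.91771221e+01  7.68589578e-02
  3.55594454e-02 -1.43476900e-04]
eef_pos [ 0.23559434 -0.55119337  0.2176012 ]
ee_rot [ 9.79691092e-01  2.00510674e-01 -1.00626063e-04 -9.07091505e-04]
wrist_force [ 0.50651143 -0.5975323   0.60714057]
torque [-0.02355782  0.05499416 -0.03689281]
grip_width 0.09326431645612332
scene [[454.31702599   0.         318.661582  ]
 [  0.         454.31702599 238.7605514 ]
 [  0.           0.           1.        ]] [0.02630819 0.         0.         0.         0.        ] [ 2.36812084  0.82733669 -0.30404322] [-0.42528251 -0.2390426   1.15567722]
top [[447.61529182   0.         317.94405807]
 [  0.         447.61529182 249.92496588]
 [  0.           0.           1.        ]] [-0.05364383  0.          0.          0.          0.        ] [ 2.14560714 -2.15550891  0.12504216] [0.01228009 0.58520853 1.15887138]
```

View pics/scene0.png

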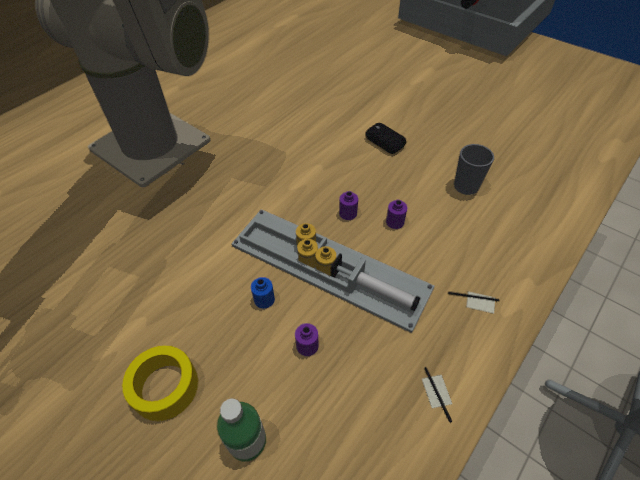

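View pics/top0.png

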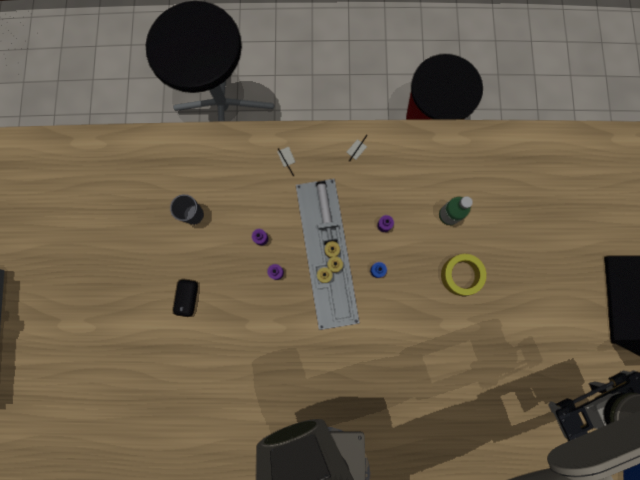

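```bash
python3 - <<'E'
import cv2
a=cv2.imread("pics/top0.png")[170:340,250:400]; cv2.imwrite("pics/top0z.png",cv2.resize(a,None,fx=3.5,fy=3.5,interpolation=cv2.INTER_CUBIC))
a=cv2.imread("pics/scene0.png")[200:335,225:440]; cv2.imwrite("pics/scene0z.png",cv2.resize(a,None,fx=3.7,fy=3.7,interpolation=cv2.INTER_CUBIC))
E
```

```text
(no output)
```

View pics/top0z.png

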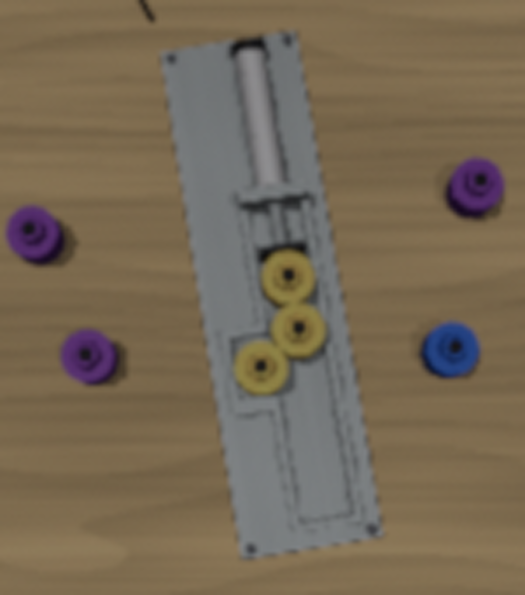

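View pics/scene0z.png

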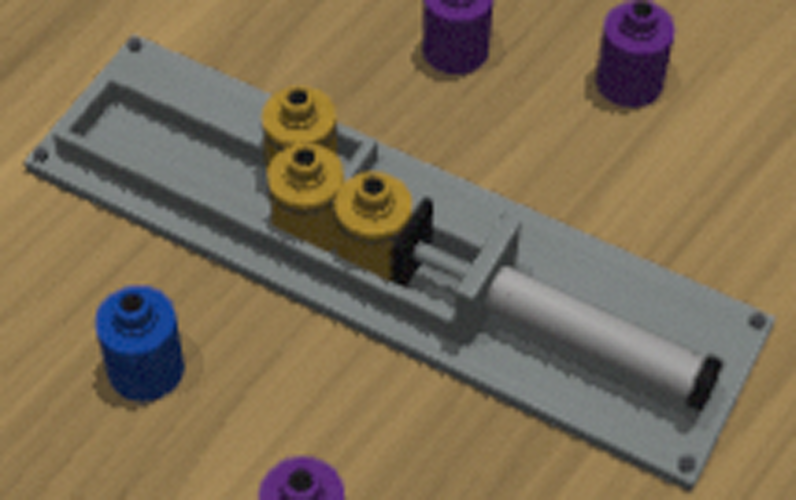

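```bash
cat > h.py <<'E'
from rig import arm, imaging
import cv2, numpy as np
from scipy.spatial.transform import Rotation as R
def ray(c,px,T=None):
    u=cv2.undistortPoints(np.array([[px]],float),c["intrinsics"],np.array(c["dist"]))[0,0]
    d=np.array([u[0],u[1],1.])
    if "rvec" in c:
        Rm=cv2.Rodrigues(np.array(c["rvec"]))[0]
        return -Rm.T@np.array(c["tvec"]).ravel(), Rm.T@d
    M=T@np.array(c["hand_eye"]); return M[:3,3], M[:3,:3]@d
def onz(c,px,z,T=None):
    o,d=ray(c,px,T); return o+d*(z-o[2])/d[2]
def proj(c,P,T=None):
    P=np.atleast_2d(P).astype(float)
    if "rvec" in c: rv,tv=np.array(c["rvec"]),np.array(c["tvec"])
    else:
        M=np.linalg.inv(T@np.array(c["hand_eye"])); rv,tv=cv2.Rodrigues(M[:3,:3])[0],M[:3,3]
    return cv2.projectPoints(P,rv,tv,c["intrinsics"],np.array(c["dist"]))[0][:,0]
def toolT(o=None):
    o=o or arm.get_obs(); T=np.eye(4); T[:3,:3]=R.from_quat(o["ee_rot"]).as_matrix(); T[:3,3]=o["eef_pos"]; return T
E
python3 - <<'E'
from h import *
c=imaging.read_camera("top")
for p in [(288,275),(298,328),(260,366)]: print(onz(c,(250+p[0]/3.5-.4,170+p[1]/3.5-.4),.072))
for p in [(171,58),(288,40),(250,548),(372,528)]: print('screw',onz(c,(250+p[0]/3.5-.4,170+p[1]/3.5-.4),.010))
c=imaging.read_camera("scene")
print('scene')
for p in [(373,186),(305,156),(298,96)]: print(onz(c,(225+p[0]/3.7-.4,200+p[1]/3.7-.4),.072))
for p in [(757,321),(687,464),(134,44),(40,156)]: print('screw',onz(c,(225+p[0]/3.7-.4,200+p[1]/3.7-.4),.010))
w=imaging.read_camera("wrist"); print(w["hand_eye"],w["intrinsics"])
E
```

```text
[ 0.58521819 -0.02698321  0.072     ]
[ 0.54571929 -0.034056    0.072     ]
[ 0.5177652  -0.00585274  0.072     ]
screw [0.76831864 0.06354217 0.01      ]
screw [ 0.78243255 -0.02979381  0.01      ]
screw [0.38274288 0.00241505 0.01      ]
screw [ 0.39751148 -0.09113987  0.01      ]
scene
[ 0.58662301 -0.02838893  0.072     ]
[ 0.54714602 -0.03498375  0.072     ]
[ 0.51862642 -0.00647477  0.072     ]
screw [0.76874777 0.06214561 0.01      ]
screw [ 0.78376334 -0.03034171  0.01      ]
screw [0.38173569 0.00170098 0.01      ]
screw [ 0.39757434 -0.09218928  0.01      ]
[[ 1.06928932e-03 -9.70788304e-01 -2.39935254e-01  6.73090644e-02]
 [ 9.99999402e-01  9.83351910e-04  4.77887858e-04  3.96819381e-04]
 [-2.27987152e-04 -2.39935622e-01  9.70788775e-01 -1.67262593e-01]
 [ 0.00000000e+00  0.00000000e+00  0.00000000e+00  1.00000000e+00]] [[338.5254353    0.         327.42089112]
 [  0.         338.5254353  244.71151078]
 [  0.           0.           1.        ]]
```

Emit:
servo_tool --moves '[[[0.71,-0.66,0],[0,0,0],0.4],[[0.71,-0.66,0],[0,0,0],0.4],[[0.71,-0.66,0],[0,0,0],0.4],[[0.71,-0.66,0],[0,0,0],0.4],[[0.71,-0.66,0],[0,0,0],0.4],[[0.71,-0.66,0],[0,0,0],0.4],[[0.71,-0.66,0],[0,0,0],0.4],[[0.71,-0.66,0],[0,0,0],0.4],[[0.71,-0.66,0],[0,0,0],0.4],[[0.71,-0.66,0],[0,0,0],0.4],[[0.71,-0.66,0],[0,0,0],0.4],[[0.71,-0.66,0],[0,0,0],0.4],[[0.71,-0.66,0],[0,0,0],0.4],[[0.71,-0.66,0],[0,0,0],0.4],[[0.71,-0.66,0],[0,0,0],0.4],[[0.71,-0.66,0],[0,0,0],0.4]]'

```text
time: 1.58
eef_pos: [0.4881, 0.0173, 0.2188]
ee_rot: [0.98, 0.201, 0.0, 0.0]
wrist_force: [-0.3, -0.7, 0.6]
grip_width: 0.0282
```

Emit:
servo_tool --moves '[[[0,0,0],[0,0,-1],0.4],[[0,0,0],[0,0,-1],0.4],[[0,0,0],[0,0,-1],0.4],[[0,0,0],[0,0,-1],0.4],[[0,0,0],[0,0,-1],0.4],[[0,0,0],[0,0,-1],0.4],[[0,0,0],[0,0,-1],0.4],[[0,0,0],[0,0,-1],0.4],[[0,0,0],[0,0,-1],0.4],[[0,0,0],[0,0,-1],0.4],[[0,0,0],[0,0,-1],0.4],[[0,0,0],[0,0,-1],0.4],[[0,0,0],[0,0,-1],0.4],[[0,0,0],[0,0,-1],0.4],[[0,0,0],[0,0,-1],0.4],[[0,0,0],[0,0,-1],0.4],[[0,0,0],[0,0,-1],0.4],[[0,0,0],[0,0,-1],0.4],[[0,0,0],[0,0,-1],0.4],[[0,0,0],[0,0,-1],0.4]]'

```text
time: 3.25
eef_pos: [0.4876, 0.0152, 0.2186]
ee_rot: [0.314, 0.95, -0.0, -0.0]
wrist_force: [-0.0, -0.7, 0.6]
grip_width: 0.0278
```

```bash
python3 - <<'E'
from h import *
o=arm.get_obs(); T=toolT(o); c=imaging.read_camera("wrist")
cv2.imwrite("pics/w1.png",c["image"][:,:,::-1])
print(o["time"],o["eef_pos"],o["ee_rot"],o["qpos"],o["wrist_force"],o["grip_width"]); print(T[:3,:3])
np.save("T1.npy",T)
E
```

```text
3.25 [0.48755042 0.01522937 0.21855789] [ 3.13734625e-01  9.49510704e-01 -2.19302226e-05 -8.73888724e-05] [-7.39308471e-02 -1.77212932e-01  1.79114129e+00 -1.22568805e-07
  1.52784449e+00 -1.00647977e+00] [-0.0262939  -0.70795458  0.57961547] 0.027835771274563288
[[-8.03141155e-01  5.95788765e-01 -1.79713880e-04]
 [ 5.95788773e-01  8.03141169e-01  1.31878680e-05]
 [ 1.52192799e-04 -9.64797923e-05 -9.99999984e-01]]
```

View pics/w1.png

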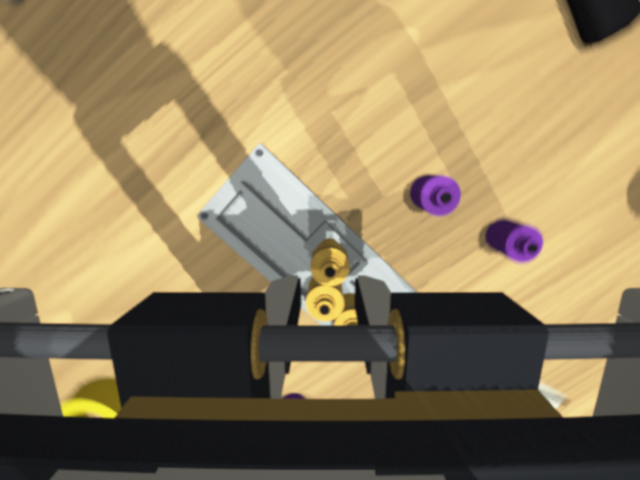

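```bash
python3 - <<'E'
from h import *
T=np.load("T1.npy"); c=imaging.read_camera("wrist"); c["image"]=cv2.imread("pics/w1.png")[:,:,::-1]
a=cv2.imread("pics/w1.png")[130:340,190:430]; cv2.imwrite("pics/w1z.png",cv2.resize(a,None,fx=3.3,fy=2.8*3.3/2.8*0.85,interpolation=cv2.INTER_CUBIC))
O=np.array([.503,-.0408]);th=np.deg2rad(9);ex=np.array([np.cos(th),np.sin(th)]);ey=np.array([-ex[1],ex[0]])
for n,p,z in [("bl",(329,271),.072),("sec",(324,309),.072),("scr",(259,153),.01),("scr",(204,215),.01)]:
    w=onz(c,p,z,T); d=w[:2]-O; print(n,w,d@ex,d@ey)
E
```

```text
bl [ 0.52045476 -0.00603443  0.072     ] 0.022678397636661584 0.03160702093563908
sec [ 0.5497831  -0.03393407  0.072     ] 0.04728119433116608 -0.0005370881539781846
scr [0.38524791 0.00064577 0.01      ] -0.10981882339779407 0.05935599181310141
scr [ 0.40045751 -0.09181663  0.01      ] -0.10926077846554283 -0.03434735526953066
```

View pics/w1z.png

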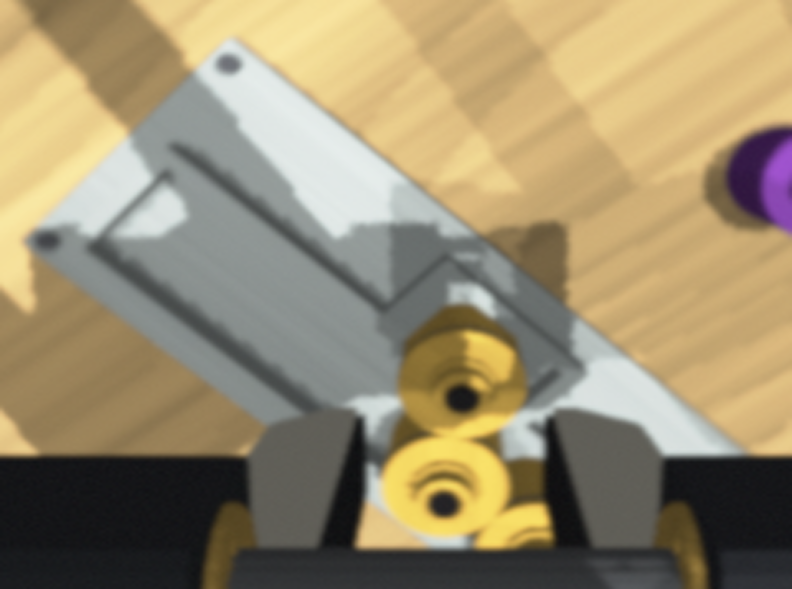

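Emit:
servo_tool --moves '[[[0,0,0.8],[0,0,0],0.4],[[0,0,0.8],[0,0,0],0.4],[[0,0,0.8],[0,0,0],0.4],[[0,0,0.8],[0,0,0],0.4],[[0,0,0.8],[0,0,0],0.4],[[0,0,0.4],[0,0,0],0.4],[[0,0,0.24],[0,0,0],0.4],[[0,0,0],[0,0,0],0.4],[[0,0,0],[0,0,0],0.4]]'

```text
time: 4.1
eef_pos: [0.488, 0.0152, 0.0336]
ee_rot: [0.317, 0.948, 0.0, 0.0]
wrist_force: [0.4, 0.6, 0.3]
grip_width: 0.0281
```

Emit:
servo_tool --moves '[[[-0.07,0.0,0],[0,0,0],0.4],[[-0.07,0,0],[0,0,0],0.4],[[-0.07,0,0],[0,0,0],0.4],[[-0.07,0,0],[0,0,0],0.4],[[0,0,0],[0,0,0],0.4]]'

```text
time: 4.52
eef_pos: [0.4977, 0.008, 0.0339]
ee_rot: [0.316, 0.949, 0.0, 0.001]
wrist_force: [-0.3, -0.8, 0.8]
grip_width: 0.0278
```

```bash
python3 - <<'E'
from h import *
o=arm.get_obs(); T=toolT(o); c=imaging.read_camera("wrist"); s=imaging.read_camera("scene")
a=np.vstack([cv2.resize(c["image"][200:345,190:430],(800,483)),])
cv2.imwrite("pics/w2.png",a[:,:,::-1])
cv2.imwrite("pics/s2.png",cv2.resize(s["image"][200:335,225:440],None,fx=3.7,fy=3.7)[:,:,::-1])
print(o["eef_pos"],o["wrist_force"],o["grip_width"])
E
```

```text
[0.49771528 0.00804695 0.03385324] [-0.25956541 -0.82488925  0.79619938] 0.027829772352821167
```

View pics/w2.png

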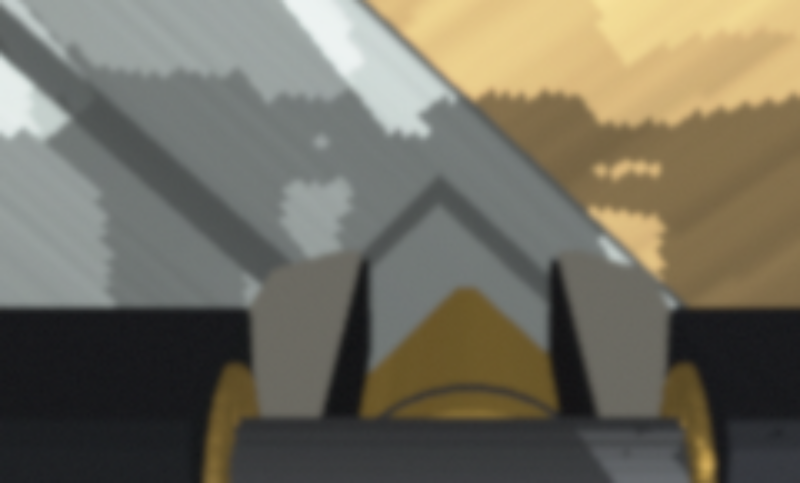

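View pics/s2.png

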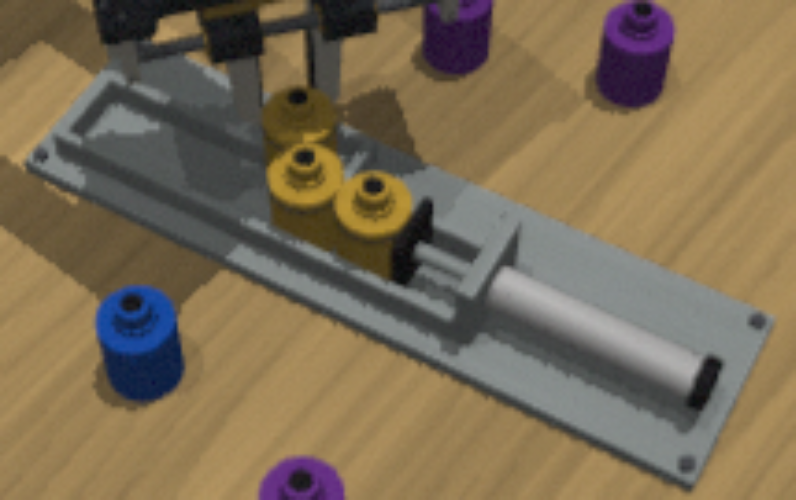

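Emit:
servo_tool --moves '[[[-0.025,0,0],[0,0,0],0.4],[[-0.025,0,0],[0,0,0],0.4],[[-0.025,0,0],[0,0,0],0.4],[[0,0,0],[0,0,0],0.4]]'

```text
time: 4.95
eef_pos: [0.4991, 0.0066, 0.033]
ee_rot: [0.316, 0.949, -0.0, 0.0]
wrist_force: [-0.2, 0.0, -0.7]
grip_width: 0.0279
```

Emit:
servo_tool --moves '[[[-0.02,0,0],[0,0,0],0.4],[[0,0,0],[0,0,0],0.4]]'

```text
time: 5.12
eef_pos: [0.4995, 0.0064, 0.0329]
ee_rot: [0.316, 0.949, 0.0, -0.0]
wrist_force: [-1.3, 1.9, -0.1]
grip_width: 0.0276
```

Emit:
servo_tool --moves '[[[-0.02,0,0],[0,0,0],0.4],[[0,0,0],[0,0,0],0.4]]'

```text
time: 5.28
eef_pos: [0.4999, 0.0063, 0.0328]
ee_rot: [0.316, 0.949, 0.0, -0.001]
wrist_force: [-1.7, 4.3, 0.3]
grip_width: 0.0278
```

Emit:
servo_tool --moves '[[[-0.018,0.018,0],[0,0,0],0.4],[[-0.018,0.018,0],[0,0,0],0.4],[[0,0,0],[0,0,0],0.4]]'

```text
time: 5.53
eef_pos: [0.502, 0.0064, 0.0328]
ee_rot: [0.316, 0.949, 0.0, -0.001]
wrist_force: [-2.0, 5.0, 0.1]
grip_width: 0.028
```

Emit:
servo_tool --moves '[[[-0.018,0.018,0],[0,0,0],0.4],[[0,0,0],[0,0,0],0.4]]'

```text
time: 5.7
eef_pos: [0.5025, 0.0065, 0.0327]
ee_rot: [0.316, 0.949, -0.0, -0.001]
wrist_force: [-3.9, 4.1, 1.7]
grip_width: 0.0278
```

Emit:
servo_tool --moves '[[[-0.018,0.018,0],[0,0,0],0.4],[[0,0,0],[0,0,0],0.4]]'

```text
time: 5.87
eef_pos: [0.5033, 0.0066, 0.0326]
ee_rot: [0.316, 0.949, -0.0, -0.001]
wrist_force: [-6.2, 4.8, 1.9]
grip_width: 0.0281
```

Emit:
servo_tool --moves '[[[-0.018,0.018,0],[0,0,0],0.4],[[0,0,0],[0,0,0],0.4]]'

```text
time: 6.03
eef_pos: [0.5043, 0.0068, 0.0326]
ee_rot: [0.316, 0.949, -0.0, -0.001]
wrist_force: [-5.2, 4.5, 3.1]
grip_width: 0.0283
```

Emit:
servo_tool --moves '[[[-0.018,0.018,0],[0,0,0],0.4],[[0,0,0],[0,0,0],0.4]]'

```text
time: 6.2
eef_pos: [0.5053, 0.0069, 0.0326]
ee_rot: [0.316, 0.949, -0.0, -0.001]
wrist_force: [-6.2, 5.0, 2.7]
grip_width: 0.0281
```

```bash
cat > look.py <<'E'
from h import *
import sys
n=sys.argv[1]
s=imaging.read_camera("scene");t=imaging.read_camera("top")
cv2.imwrite(f"pics/s{n}.png",cv2.resize(s["image"][200:335,225:440],None,fx=3.7,fy=3.7)[:,:,::-1])
O=np.array([.504,-.0407]);th=np.deg2rad(9);ex=np.array([np.cos(th),np.sin(th)]);ey=np.array([-ex[1],ex[0]])
im=s["image"][200:335,225:440]
h=cv2.cvtColor(cv2.resize(im,None,fx=4,fy=4,interpolation=cv2.INTER_CUBIC),cv2.COLOR_RGB2GRAY)
m=(h<45).astype(np.uint8)
nn,l,st,ce=cv2.connectedComponentsWithStats(m)
for i in range(1,nn):
    if 80<st[i,4]<500:
        w=onz(s,(225+ce[i][0]/4-.4,200+ce[i][1]/4-.4),.072); d=w[:2]-O
        if abs(d@ey)<.06 and -.12<d@ex<.15: print(st[i,4],ce[i].round(),np.round([d@ex*1e3,d@ey*1e3],1))
E
python3 look.py 3
```

```text
272 [327. 108.] [23.  30.5]
181 [334. 173.] [46.6 -2.1]
207 [409. 204.] [86.7 -0.9]
```

View pics/s3.png

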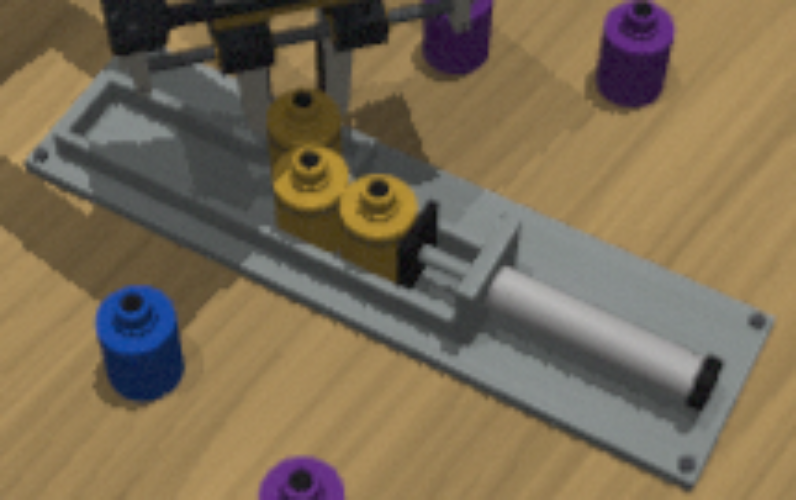

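Emit:
servo_tool --moves '[[[-0.018,0.018,0],[0,0,0],0.4],[[-0.027,-0.026,0],[0,0,0],0.4],[[-0.027,-0.026,0],[0,0,0],0.4],[[-0.027,-0.026,0],[0,0,0],0.4],[[0,0,0],[0,0,0],0.4]]'

```text
time: 6.72
eef_pos: [0.5071, 0.0028, 0.0327]
ee_rot: [0.316, 0.949, 0.0, -0.001]
wrist_force: [-5.9, 5.5, 3.1]
grip_width: 0.028
```

Emit:
servo_tool --moves '[[[-0.027,-0.026,0],[0,0,0],0.4],[[-0.027,-0.026,0],[0,0,0],0.4],[[0,0,0],[0,0,0],0.4]]'

```text
time: 6.97
eef_pos: [0.5076, -0.0005, 0.0327]
ee_rot: [0.316, 0.949, -0.0, -0.001]
wrist_force: [-4.2, 3.7, 3.3]
grip_width: 0.0283
```

```bash
cat >> look.py <<'E'
o=arm.get_obs(); d=np.array(o["eef_pos"])[:2]-O; f=np.array(o["wrist_force"])[:2]
print("tcp feeder",np.round([d@ex*1e3,d@ey*1e3],1),"F",np.round([f@ex,f@ey,o["wrist_force"][2]],1))
E
python3 look.py 4
```

```text
82 [304.  54.] [-4.7 54.5]
97 [167.  84.] [-54.   5.]
271 [321. 119.] [24.1 22.8]
194 [350. 181.] [55.6 -2.5]
229 [426. 211.] [95.5 -0.8]
tcp feeder [ 9.9 39.2] F [-4.7  5.6  1.7]
```

Emit:
servo_tool --moves '[[[-0.027,-0.026,0],[0,0,0],0.4],[[-0.027,-0.026,0],[0,0,0],0.4],[[-0.027,-0.026,0],[0,0,0],0.4],[[-0.027,-0.026,0],[0,0,0],0.4],[[-0.027,-0.026,0],[0,0,0],0.4],[[0,0,0],[0,0,0],0.4]]'

```text
time: 7.57
eef_pos: [0.5088, -0.0083, 0.0326]
ee_rot: [0.316, 0.949, -0.0, -0.001]
wrist_force: [-4.7, 2.3, 0.9]
grip_width: 0.0279
```

Emit:
servo_tool --moves '[[[-0.027,-0.026,0],[0,0,0],0.4],[[-0.027,-0.026,0],[0,0,0],0.4],[[-0.027,-0.026,0],[0,0,0],0.4],[[-0.027,-0.026,0],[0,0,0],0.4],[[-0.027,-0.026,0],[0,0,0],0.4],[[0,0,0],[0,0,0],0.4]]'

```text
time: 8.07
eef_pos: [0.5102, -0.0159, 0.0326]
ee_rot: [0.316, 0.949, -0.001, -0.001]
wrist_force: [-5.0, 0.6, 0.7]
grip_width: 0.0281
```

```bash
python3 look.py 5
```

```text
170 [154. 107.] [-51.6 -10.3]
281 [304. 141.] [24.2  7.1]
216 [364. 187.] [63.3 -2.3]
209 [441. 218.] [103.5  -0.7]
tcp feeder [10.2 23.7] F [-3.4  0.6 -0.6]
```

View pics/s5.png

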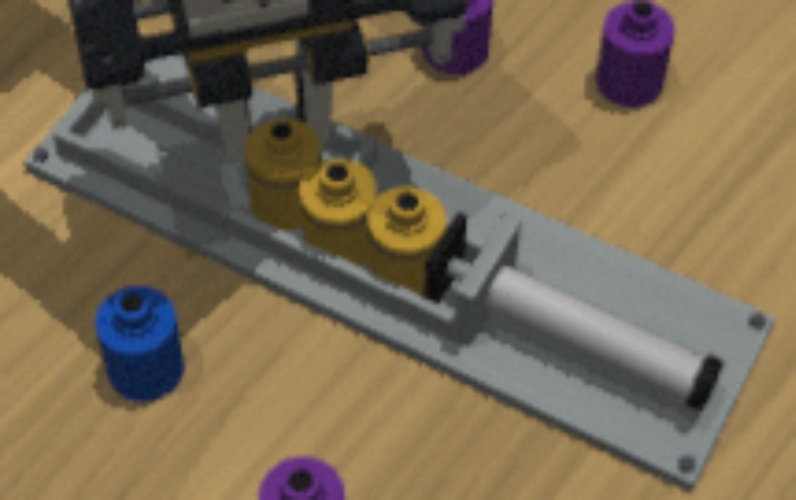

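Emit:
servo_tool --moves '[[[-0.027,-0.026,0],[0,0,0],0.4],[[-0.027,-0.026,0],[0,0,0],0.4],[[-0.027,-0.026,0],[0,0,0],0.4],[[-0.027,-0.026,0],[0,0,0],0.4],[[0,0,0],[0,0,0],0.4]]'

```text
time: 8.58
eef_pos: [0.5119, -0.0218, 0.033]
ee_rot: [0.316, 0.949, -0.0, 0.0]
wrist_force: [-4.6, 0.4, -2.1]
grip_width: 0.0284
```

Emit:
servo_tool --moves '[[[-0.018,-0.018,0],[0,0,0],0.4],[[0,0,0],[0,0,0],0.4]]'

```text
time: 8.75
eef_pos: [0.5121, -0.0226, 0.033]
ee_rot: [0.316, 0.949, -0.0, 0.0]
wrist_force: [-3.8, -1.2, -1.4]
grip_width: 0.0281
```

```bash
python3 look.py 6
```

```text
92 [139. 108.] [-57.3 -14.5]
169 [160. 115.] [-45.8 -12.8]
299 [298. 152.] [25.1  0.3]
218 [369. 187.] [65.4 -1.6]
220 [444. 219.] [105.2  -0.5]
tcp feeder [10.8 16.7] F [-3.7  0.8 -1.9]
```

Emit:
servo_tool --moves '[[[-0.018,-0.018,0],[0,0,0],0.4],[[0,0,0],[0,0,0],0.4]]'

```text
time: 9.02
eef_pos: [0.5123, -0.0235, 0.0331]
ee_rot: [0.316, 0.949, -0.0, 0.0]
wrist_force: [-4.3, -0.0, -1.6]
grip_width: 0.0281
```

Emit:
servo_tool --moves '[[[-0.018,-0.018,0],[0,0,0],0.4],[[0,0,0],[0,0,0],0.4]]'

```text
time: 9.18
eef_pos: [0.5124, -0.0244, 0.0331]
ee_rot: [0.316, 0.949, 0.0, 0.0]
wrist_force: [-3.9, 0.5, -1.3]
grip_width: 0.028
```

```bash
python3 look.py 7
```

```text
220 [142. 118.] [-52.4 -18.8]
83 [176. 115.] [-39.3  -9.1]
307 [296. 155.] [25.2 -1.7]
220 [369. 187.] [65.4 -1.5]
218 [444. 219.] [105.3  -0.3]
tcp feeder [10.9 14.8] F [-4.5  1.4 -1.1]
```

Emit:
servo_tool --moves '[[[0.035,-0.036,0],[0,0,0],0.4],[[0.035,-0.036,0],[0,0,0],0.4],[[0.035,-0.036,0],[0,0,0],0.4],[[0.035,-0.036,0],[0,0,0],0.4],[[0.035,-0.036,0],[0,0,0],0.4],[[0.035,-0.036,0],[0,0,0],0.4],[[0,0,0],[0,0,0],0.4]]'

```text
time: 9.87
eef_pos: [0.5, -0.0263, 0.0331]
ee_rot: [0.316, 0.949, -0.0, -0.0]
wrist_force: [-3.5, -0.6, 0.5]
grip_width: 0.0281
```

```bash
python3 look.py 8
```

```text
243 [128. 108.] [-62.1 -17.3]
304 [274. 145.] [12.6 -2. ]
217 [346. 177.] [52.6 -1.6]
213 [421. 208.] [92.7 -0.3]
tcp feeder [-1.6 14.8] F [-5.5  1.   0.5]
```

View pics/s8.png

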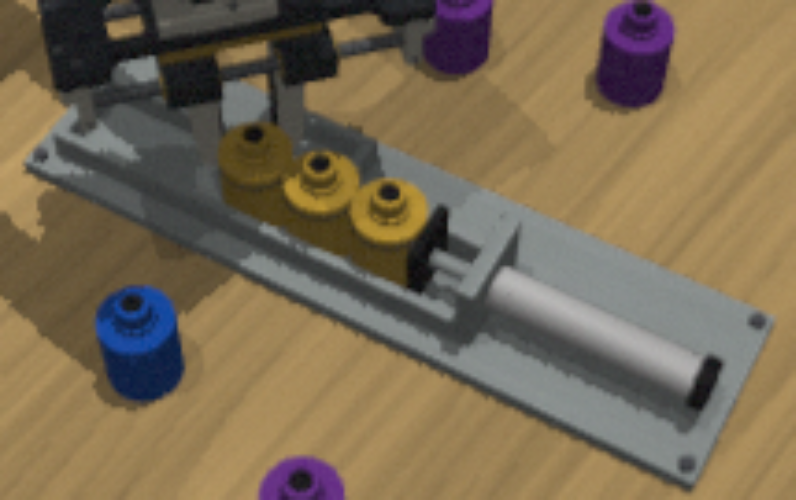

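Emit:
servo_tool --moves '[[[0.053,-0.054,0],[0,0,0],0.4],[[0.053,-0.054,0],[0,0,0],0.4],[[0.053,-0.054,0],[0,0,0],0.4],[[0.053,-0.054,0],[0,0,0],0.4],[[0.053,-0.054,0],[0,0,0],0.4],[[0.053,-0.054,0],[0,0,0],0.4],[[0.053,-0.054,0],[0,0,0],0.4],[[0.053,-0.054,0],[0,0,0],0.4],[[0.053,-0.054,0],[0,0,0],0.4],[[0.053,-0.054,0],[0,0,0],0.4],[[0,0,0],[0,0,0],0.4]]'

```text
time: 10.88
eef_pos: [0.4698, -0.0309, 0.0329]
ee_rot: [0.316, 0.949, -0.0, -0.0]
wrist_force: [-4.1, -0.3, 0.2]
grip_width: 0.0278
```

```bash
python3 look.py 9
```

```text
126 [235.  48.] [-37.   41.3]
200 [243.  86.] [-20.   22.1]
232 [67. 81.] [-98.3 -17.8]
287 [221. 121.] [-17.9  -1.6]
207 [291. 152.] [22.1 -1.5]
219 [364. 183.] [62.3 -0.5]
tcp feeder [-32.   15.1] F [-3.6 -0.2 -0.6]
```

Running well; keep following.

Emit:
servo_tool --moves '[[[0.053,-0.054,0],[0,0,0],0.4],[[0.053,-0.054,0],[0,0,0],0.4],[[0.053,-0.054,0],[0,0,0],0.4],[[0.053,-0.054,0],[0,0,0],0.4],[[0.053,-0.054,0],[0,0,0],0.4],[[0.053,-0.054,0],[0,0,0],0.4],[[0.053,-0.054,0],[0,0,0],0.4],[[0.053,-0.054,0],[0,0,0],0.4],[[0.053,-0.054,0],[0,0,0],0.4],[[0.053,-0.054,0],[0,0,0],0.4],[[0.053,-0.054,0],[0,0,0],0.4],[[0.053,-0.054,0],[0,0,0],0.4],[[0.053,-0.054,0],[0,0,0],0.4],[[0.053,-0.054,0],[0,0,0],0.4],[[0.053,-0.054,0],[0,0,0],0.4],[[0,0,0],[0,0,0],0.4]]'

```text
time: 12.32
eef_pos: [0.425, -0.0377, 0.0329]
ee_rot: [0.316, 0.949, -0.0, -0.0]
wrist_force: [-2.6, -0.3, 0.5]
grip_width: 0.0279
```

```bash
python3 look.py 10
```

```text
321 [140.  15.] [-91.9  36.5]
280 [144.  86.] [-63.3  -1.5]
188 [212. 116.] [-23.2  -1.3]
199 [283. 146.] [17.  -0.4]
tcp feeder [-77.3  15.3] F [-3.   0.8  0.4]
```

View pics/s10.png

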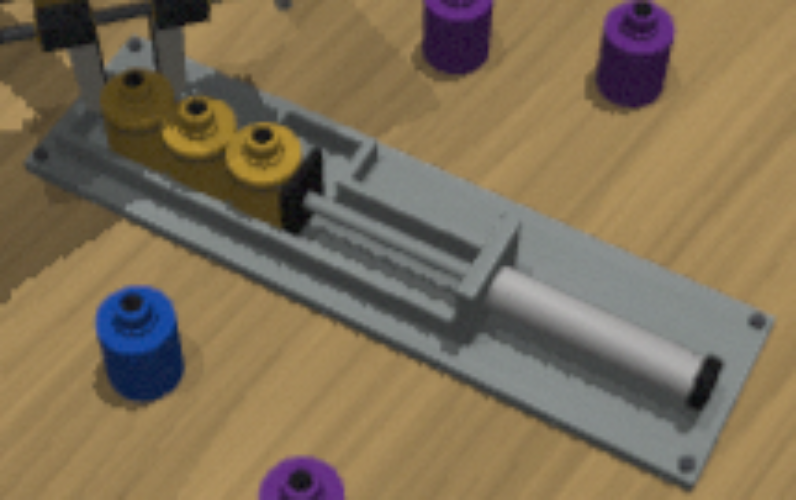

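Emit:
servo_tool --moves '[[[0.053,-0.054,0],[0,0,0],0.4],[[0.053,-0.054,0],[0,0,0],0.4],[[0.053,-0.054,0],[0,0,0],0.4],[[0.053,-0.054,0],[0,0,0],0.4],[[0.053,-0.054,0],[0,0,0],0.4],[[0.035,-0.036,0],[0,0,0],0.4],[[0.035,-0.036,0],[0,0,0],0.4],[[0,0,0],[0,0,0],0.4]]'

```text
time: 13.08
eef_pos: [0.4066, -0.0406, 0.0331]
ee_rot: [0.316, 0.949, 0.0, 0.0]
wrist_force: [0.2, -0.6, 0.4]
grip_width: 0.0277
```

Emit:
servo_tool --moves '[[[0.2,0,0],[0,0,0],0.4],[[0.2,0,0],[0,0,0],0.4],[[0,0,-0.5],[0,0,0],0.4],[[0,0,-0.9],[0,0,0],1],[[0,0,-0.9],[0,0,0],1],[[0,0,-0.5],[0,0,0],1]]'

```text
time: 13.58
eef_pos: [0.3946, -0.0307, 0.1487]
ee_rot: [0.316, 0.949, 0.0, 0.002]
wrist_force: [1.4, -0.2, 0.2]
grip_width: 0.0125
```

```bash
python3 look.py 11
```

```text
259 [116.  73.] [-80.3  -1.2]
197 [183. 104.] [-40.   -1.8]
191 [254. 133.] [ 0.2 -0.3]
tcp feeder [-104.8   26.4] F [ 0.2 -0.5  0.6]
```

View pics/s11.png

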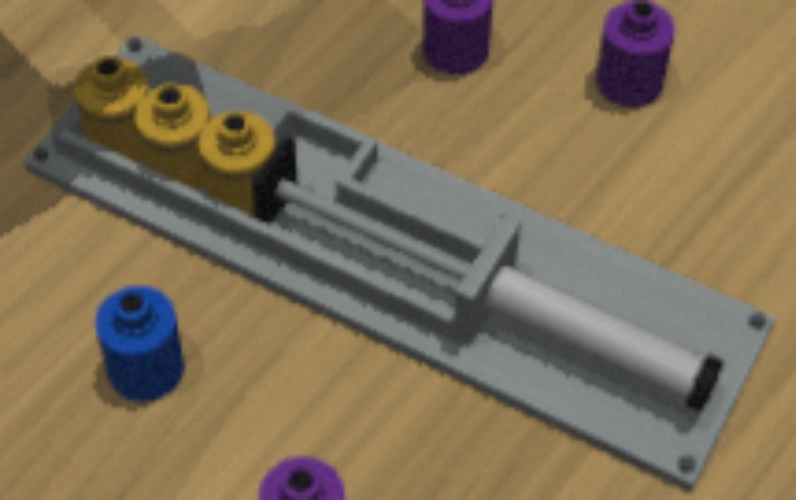

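Emit:
servo_tool --moves '[[[-0.622,0.442,0],[0,0,0],1],[[-0.622,0.442,0],[0,0,0],1],[[-0.622,0.442,0],[0,0,0],1],[[-0.622,0.442,0],[0,0,0],1],[[-0.622,0.442,0],[0,0,0],1],[[0,0,0],[0,0,-0.95],1],[[0,0,0],[0,0,-0.95],1],[[0,0,0],[0,0,-0.95],1],[[0,0,0],[0,0,-0.95],1],[[0,0,0],[0,0,-0.95],1],[[0,0,0],[0,0,-0.95],1],[[0,0,0],[0,0,-0.95],1],[[0,0,0],[0,0,-0.95],1],[[0,0,0],[0,0,0],1]]'

```text
time: 14.85
eef_pos: [0.5453, -0.0343, 0.1436]
ee_rot: [-0.079, 0.997, 0.0, -0.001]
wrist_force: [0.3, 0.1, 0.3]
grip_width: 0.0003
```

```bash
python3 look.py 12; python3 - <<'E'
from h import *
T=toolT(); print(T.round(4)); c=imaging.read_camera("wrist"); cv2.imwrite("pics/w12.png",c["image"][:,:,::-1]); print(arm.get_obs()["grip_width"])
E
```

```text
233 [116.  73.] [-80.2  -1.4]
246 [183. 103.] [-40.1  -1.5]
237 [253. 133.] [ 0.  -0.4]
tcp feeder [42.1 -0.3] F [ 0.7 -0.2 -0.2]
[[-9.889e-01 -1.488e-01 -1.600e-03  5.456e-01]
 [-1.488e-01  9.889e-01  3.000e-04 -3.440e-02]
 [ 1.500e-03  6.000e-04 -1.000e+00  1.440e-01]
 [ 0.000e+00  0.000e+00  0.000e+00  1.000e+00]]
0.0004313862191394838
```

View pics/w12.png

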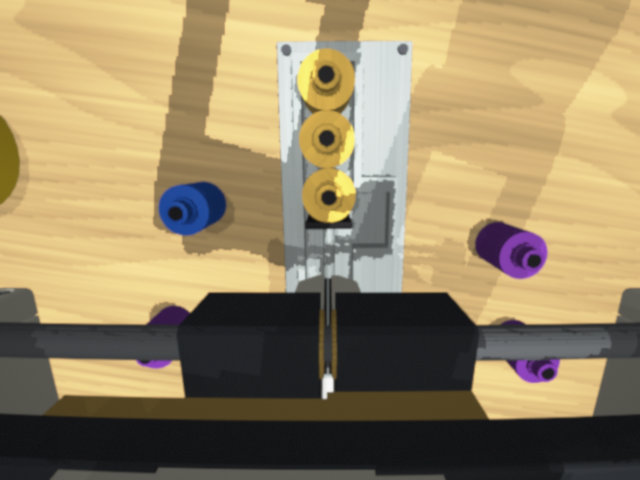

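Emit:
servo_tool --moves '[[[0,0,0.7],[0,0,0],1],[[0,0,0.7],[0,0,0],1],[[0,0,0.6],[0,0,0],1],[[0,0,0.4],[0,0,0],1],[[0,0,0],[0,0,0],1],[[0,0,0],[0,0,0],1]]'

```text
time: 15.5
eef_pos: [0.5454, -0.0346, 0.0481]
ee_rot: [-0.075, 0.997, 0.0, -0.001]
wrist_force: [0.6, 0.3, -0.0]
grip_width: 0.0004
```

Emit:
servo_tool --moves '[[[0.05,0,0.02],[0,0,0],1],[[0.05,0,0],[0,0,0],1],[[0,0,0],[0,0,0],1]]'

```text
time: 15.75
eef_pos: [0.5433, -0.0357, 0.0498]
ee_rot: [-0.076, 0.997, -0.0, 0.001]
wrist_force: [-0.5, 0.1, 0.2]
grip_width: 0.0006
```

Emit:
servo_tool --moves '[[[0,0,0],[0,0,0],1],[[0,0,0],[0,0,0],1],[[0,0,0],[0,0,0],1]]'

```text
time: 16.0
eef_pos: [0.5429, -0.0355, 0.0488]
ee_rot: [-0.076, 0.997, -0.0, 0.0]
wrist_force: [-0.1, -0.2, -0.2]
grip_width: 0.0005
```

```bash
python3 look.py 13; python3 -c "
from h import *
print(toolT().round(4))"
```

```text
184 [117.  73.] [-80.   -1.2]
tcp feeder [39.  -0.9] F [ 0.2 -0.3  0.2]
[[-9.884e-01 -1.518e-01  3.000e-04  5.427e-01]
 [-1.518e-01  9.884e-01 -0.000e+00 -3.550e-02]
 [-3.000e-04 -1.000e-04 -1.000e+00  4.840e-02]
 [ 0.000e+00  0.000e+00  0.000e+00  1.000e+00]]
```

View pics/s13.png

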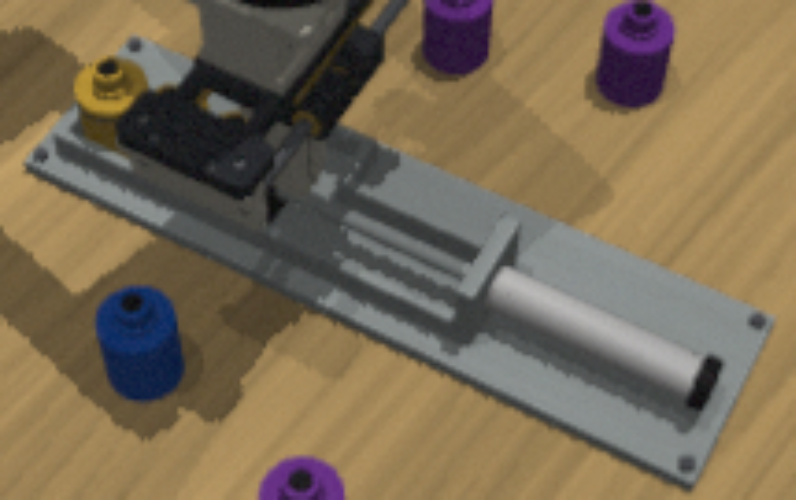

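Emit:
servo_tool --moves '[[[0,0.01,0.1],[0,0,0],1],[[0.05,0,0],[0,0,0],1],[[0,0,0],[0,0,0],1],[[0,0,0],[0,0,0],1]]'

```text
time: 16.43
eef_pos: [0.5402, -0.0354, 0.044]
ee_rot: [-0.076, 0.997, 0.0, -0.0]
wrist_force: [-0.5, 0.3, 0.0]
grip_width: 0.0004
```

Emit:
servo_tool --moves '[[[0.05,0,0],[0,0,0],1],[[0,0,0],[0,0,0],1]]'

```text
time: 16.6
eef_pos: [0.5391, -0.0357, 0.0446]
ee_rot: [-0.076, 0.997, -0.0, 0.001]
wrist_force: [3.1, 0.2, -0.7]
grip_width: 0.0004
```

Emit:
servo_tool --moves '[[[0.04,0,0],[0,0,0],1],[[0,0,0],[0,0,0],1]]'

```text
time: 16.77
eef_pos: [0.5389, -0.0358, 0.0452]
ee_rot: [-0.076, 0.997, -0.0, 0.002]
wrist_force: [9.3, 1.5, -3.2]
grip_width: 0.0004
```

Emit:
servo_tool --moves '[[[0,0,0],[0,0,0],1]]'

```text
time: 16.85
eef_pos: [0.5389, -0.0358, 0.0452]
ee_rot: [-0.076, 0.997, -0.0, 0.002]
wrist_force: [7.6, 2.1, -2.4]
grip_width: 0.0007
```

Emit:
servo_tool --moves '[[[0.025,0,0],[0,0,0],1],[[0,0,0],[0,0,0],1]]'

```text
time: 17.02
eef_pos: [0.5388, -0.0359, 0.0456]
ee_rot: [-0.076, 0.997, -0.0, 0.003]
wrist_force: [11.3, 1.9, -3.1]
grip_width: 0.0003
```

Emit:
servo_tool --moves '[[[0,0,0],[0,0,0],1],[[0,0,0],[0,0,0],1]]'

```text
time: 17.18
eef_pos: [0.5388, -0.0359, 0.0456]
ee_rot: [-0.076, 0.997, -0.0, 0.003]
wrist_force: [11.1, 2.2, -4.5]
grip_width: 0.0008
```

Emit:
servo_tool --moves '[[[0.022,0,0],[0,0,0],1],[[0,0,0],[0,0,0],1],[[0,0,0],[0,0,0],1]]'

```text
time: 17.43
eef_pos: [0.5387, -0.036, 0.0459]
ee_rot: [-0.076, 0.997, -0.0, 0.004]
wrist_force: [13.9, 2.7, -4.2]
grip_width: 0.0004
```

Emit:
servo_tool --moves '[[[0,0,0],[0,0,0],1],[[0,0,0],[0,0,0],1],[[0,0,0],[0,0,0],1],[[0,0,0],[0,0,0],1],[[0,0,0],[0,0,0],1]]'

```text
time: 17.85
eef_pos: [0.5387, -0.036, 0.0459]
ee_rot: [-0.076, 0.997, -0.0, 0.004]
wrist_force: [14.1, 2.4, -5.6]
grip_width: 0.0005
```

Emit:
servo_tool --moves '[[[0,0,0],[0,0,0],1],[[0,0,0],[0,0,0],1],[[0,0,0],[0,0,0],1],[[0,0,0],[0,0,0],1],[[0,0,0],[0,0,0],1]]'

```text
time: 18.27
eef_pos: [0.5387, -0.036, 0.0459]
ee_rot: [-0.076, 0.997, -0.0, 0.004]
wrist_force: [14.1, 3.8, -4.9]
grip_width: 0.0006
```

Emit:
servo_tool --moves '[[[-0.04,0,0],[0,0,0],1],[[-0.06,0,0],[0,0,0],1],[[-0.1,0,0],[0,0,0],1],[[-0.2,0,0],[0,0,0],1],[[-0.2,0,0],[0,0,0],1],[[0,0,-0.4],[0,0,0],1],[[0,0,-0.8],[0,0,0],1],[[0,0,-0.8],[0,0,0],1],[[0,0,-0.8],[0,0,0],1],[[-0.5,0,-0.5],[0,0,0],1],[[-0.8,0,0],[0,0,0],1],[[-0.8,0,0],[0,0,0],1],[[0,0,0],[0,0,0],1]]'

```text
time: 19.35
eef_pos: [0.6455, -0.0189, 0.1742]
ee_rot: [-0.076, 0.997, 0.0, -0.0]
wrist_force: [-0.0, 0.4, -1.4]
grip_width: 0.0005
```

```bash
python3 look.py 14; python3 - <<'E'
from h import *
c=imaging.read_camera("top"); cv2.imwrite("pics/t14.png",c["image"][:,:,::-1]); s=imaging.read_camera("scene"); cv2.imwrite("pics/s14f.png",s["image"][:,:,::-1])
E
```

```text
231 [116.  73.] [-80.3  -1.4]
224 [183. 103.] [-40.1  -1.3]
236 [254. 132.] [-0.1 -0.1]
tcp feeder [139.8  -0.6] F [ 1.3 -1.5 -0.1]
```

View pics/s14.png

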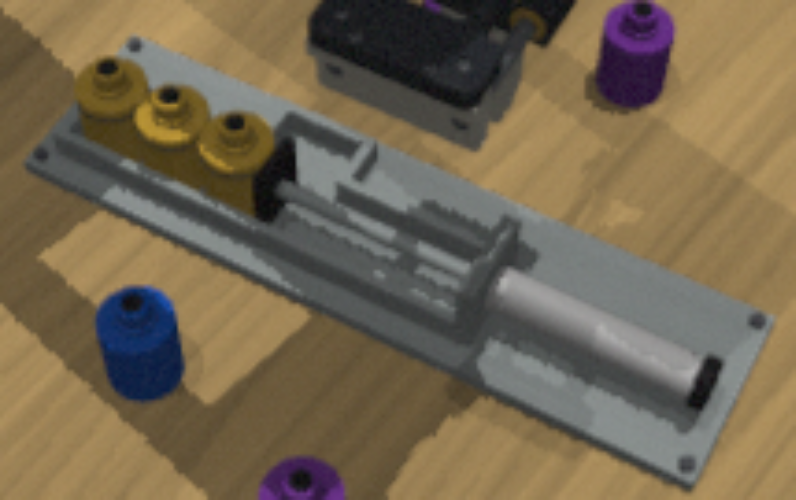

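View pics/s14f.png

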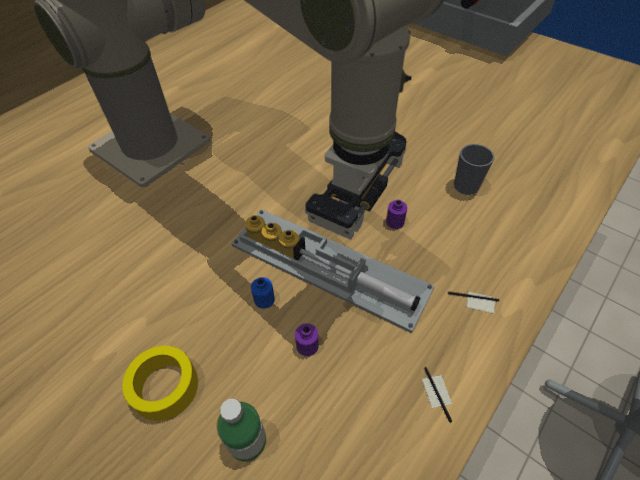

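The three fittings are home at spigot pixels (107,66), (171,96) and (234,121) in the zoomed view. The follower sits against the third, the gripper is clear, and nothing around the feeder has moved.

```bash
python3 -c "
from rig import arm
print(arm.close_job())"
```

```text
the job is handed in; nothing more can be done
None
```

The jam is cleared: all three fittings are home against the end stop, the row has been pressed tight, and I handed the job in at about 19.5 s.

- **Clearing the jam:** I nudged the blocker back off the lip with the two fingertips set as an open cup, without gripping it. I then pushed it across to the far rail and backed off slowly with the row following. The wrist read about 8 N at most during this.
- **Pressing the row:** I pushed on the back of the follower plate at a steady reading of about 14.5 N for roughly 0.8 s, then backed off cleanly. The vertical reading reached about -5 N during the hold, probably friction at the plate. That makes the total about 15 to 15.5 N.
- **Last check:** Before handing in, the scene camera put the fittings at x = -80.3, -40.1 and -0.1 mm, against homes of -80, -40 and 0. All three are upright, the gripper is clear, and the bystanders and look-alikes I could see have not moved; the arm hid the mouse and one purple look-alike, and I did not look at the final top picture.
- **Disagreements:** The wrist camera read about 2.3 mm further along the feeder than the scene and top cameras, which is about the stated calibration error. Measured y came out 0.1 to 1.4 mm towards the far rail.

I read the force only at the end of each move call, so a short peak between readings would not show.

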